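# Stop the bench saw and clear its table

## Robot

A 6-joint arm with a two-finger parallel gripper is mounted at the origin on the work surface. World frame = base frame: x ahead of the robot, y to its left, z up, the work surface at z = 0. Lengths are in m, angles in rad, forces in N, time in s.
With the tool pointing down it reaches from about 0.275 to 0.775 m from the base axis. Payload 14.6 kg.
Tool frame: the origin (TCP) lies midway between the tips of the shut fingers; the grasp point (between the pads) lies 19 mm behind it (manip.pinch_z is the distance from the TCP to the grasp point, in m); z points along the fingers, y is the direction in which the jaws open and shut (so a half turn about z gives the same grasp; the last joint's range is limited). The gripper opens to 85 mm and grips with 20 to 120 N. Pads are 22 mm wide; open, the fingers measure 114 mm over their backs; the gripper's body (76 mm by 85 mm) begins 54 mm behind the grasp point. The pads swing forward as they close: fully open they stand 13 mm farther back than shut.
Start: joints at [-1.351, 0.263, -0.048, 1.259, 0, 1.415], TCP at [0.192, -0.489, 0.231] pointing down, gripper open.
Joint ranges: [-2.65, 2.65], [-0.89, 1.7], [-1.18, 1.37], [-2.13, 2.11], [-1.35, 1.29], [-3.14, 3.14]. Speed limits (rad/s): [1.89, 1.89, 2.57, 2.79, 3.14, 3.14].

## Interface

Orientations are given as a rotation vector (axis times angle).
In Python, from cell import manip, optics, ticket gives the robot as it stands.
- The arm moves only by the tool step_arm, never from a script. Its argument "increments" is a list of rows, each a list of 2 entries, a list of its own where there are three numbers: the shift along the tool's x, y, z in mm, then the turn about the tool's z in degrees. In form: [[[tx, ty, tz], turn], ...]. A call has 1 to 12 rows; each row shifts and turns the commanded pose from where the row before left it, along the tool's axes as they then stand; what a row does not reach is not made up. A row lasts 1/8 s, in which the tool goes at most 62.5 mm and 10.7 degrees, less where a joint would pass 70% of its speed; a pose out of reach is approached as far as the arm can. A call with a gripper value outside its range is refused whole. "jaw" is the closure, from 0 (fully open) to 1 (shut), set as the call begins (left out, the last holds). The fingers move at their own pace and stop on an object; the grip force is fixed at half the most. Time passes only in rows, so rows that do not move let the fingers close. It gives the time, the measured TCP pose, the force and the opening at its end, in the units of the state.
- manip.state(): the state, without advancing time (a new reading comes with each control period).
- optics.read_camera(name): name is "side" or "top"; returns a dict with "pixels" (420x560x3 uint8, red, green, blue), "range_z" (420x560 float32, m along the optical axis (not along the pixel's ray), 0 where there is no reading), "fx", "fy", "cx", "cy" (pixels), "dist_coeffs" ([k1, k2, p1, p2, k3] as OpenCV has them; the pictures are not rectified), "R" (3x3) and "t" (3): a world point X has camera coordinates R X + t. Camera axes: x right, y down, z forward; pixel columns grow to the right and rows downward; lengths in m; the calibration is good to about 2 mm. A picture is of the moment at which its call begins.
- ticket.sign_off(): hands the job in, once; it reports no verdict.
The state is a dict: "time_s": time; "joint_pos": joint angles; "dq": joint speeds; "tau": joint torques, N m; "tool_pos": TCP position; "ee_rot": TCP orientation; "wrist_force": force on the tool from outside, world axes, zero at the start; "ft_torque": the same for the moment, N m; "width": finger opening in m.
Only numpy, scipy, OpenCV 4.12 (cv2) and the standard library are available. Lean on these libraries where they do the work, as an engineer would, in place of code of your own. Each camera call takes 0.05 s, during which the arm holds its last target.

## Task

Stop the bench saw by pushing its red stop paddle fully down until it bottoms. Then pick up the yellow push block by its handle and use it, never the gripper or arm, to sweep all five wooden offcuts off the saw table into the orange offcut tray. Finish by setting the block down flat on its green mat, and leave everything else on the bench alone.

Things in the scene. Friction and masses are not known exactly. Their poses are not given: they have to be found in the camera images.
- saw: compact green bench saw fixed to the bench; flat aluminium table 280 (x) x 280 (y) mm, top 90 mm above the bench. Origin: on the bench under the table's centre. A rip fence runs along y on the -x side (robot's side), working face at x = -108 mm, top 36 mm above the table. Blade wound down; +x and both y edges are open. Turned by up to 10 degrees
- saw_table (a point): centre of the saw table's top face, 90 mm above the bench, axes as the saw
- offcut_tray: empty orange open tray fixed tight (2 mm gap) against the left (+y) or the right (-y) edge of the saw table, parallel to it: 260 (x) x 150 (y) x 76 mm high outside, walls and floor 5 mm, so its rim is 14 mm below the table top. Origin: centre of its underside, on the bench
- parts_tray: blue tray of the same size fixed at the opposite edge of the saw table, holding finished wooden blocks (all below its rim). No offcuts belong in it. Origin: centre of its underside
- push_block: loose yellow push block, about 0.35 kg: base 190 (x) x 72 (y) x 24 mm, rubber sole, vertical sides. Black handle bar 130 (x) x 28 (y) x 30 mm above it on two posts: underside 58, centre 73, top 88 mm above the sole. Origin: centre of the sole; x along block and handle. Starts on its mat, lying along it
- block_handle (a point): centre of the push block's handle bar, 73 mm above the sole; the bar runs along the block's x and is 28 mm thick along y
- block_mat: thin green mat fixed on the bench, 230 (x) x 110 (y) x 4 mm, the push block's place, to the left or the right of the saw. Origin: centre of its underside; top face 4 mm above the bench
- stop_switch: grey switch box fixed on the bench on the other side of the saw from the mat, 120 (x) x 80 (y) x 50 mm high on a 140 x 90 mm foot, with the red paddle on top. Origin: centre of its underside; the paddle's hinge is at its far (+x) end
- paddle (a joint): angle of the sprung red stop paddle in rad: 0 at rest (raised, sloping up towards the robot at 0.2), 0.2 fully down against its stop (level). The hinge runs along the switch box's y. It needs about 3 N at the pad to start and 8 N to bottom, and springs back by itself when let go
- paddle_pad (a point): centre of the raised pad on the upper face of the red paddle (100 x 64 mm), near its free end, 78 mm from the hinge: the place to press, straight down. At rest it is about 82 mm above the bench; fully down it has sunk about 15 mm
- offcut0: loose wooden batten offcut 68 x 28 x 18 mm, on the saw table. Origin: centre of its underside, x along its length
- offcut1: loose wooden batten offcut 62 x 28 x 20 mm, on the saw table. Origin and axes as offcut0
- offcut2: loose thin plywood slat offcut 68 x 30 x 8 mm, on the saw table. Origin and axes as offcut0
- offcut3: loose thin wooden slat offcut 66 x 30 x 8 mm, on the saw table. Origin and axes as offcut0
- offcut4: loose rebated wooden offcut 64 x 30 x 19.5 mm (10 mm high along one side), on the saw table. Origin and axes as offcut0
- mallet: bystander: wooden mallet, head 110 mm x 68 mm, handle 210 mm, lying near the left end of the bench
- tack_hammer: bystander: hammer lying near the right end of the bench
- button_jar: bystander: green glass jar with a steel lid, 72 mm across, 100 mm tall, near the robot on its left
- twine_spool: bystander: wooden spool 64 mm across, 80 mm tall, standing near the robot on its right
- web_stretcher: bystander: flat wooden webbing stretcher, 230 mm long, lying beyond the saw
- screwdriver: bystander: screwdriver lying beyond the saw
Things that resemble listed ones, but are neither listed nor needed, are in the scene too. What is shaped like the offcut3 but turquoise is not meant.

How it is judged:
On the way, in this order (a step that is already met when the one before it is completed fails the run):
1. the red stop paddle is pushed fully down (at least 0.18 of 0.2 rad) (value of joint paddle above 0.18 rad), for 0.1 s.
2. the push block is held in the gripper, lifted more than 40 mm above its mat (z of push_block in the frame of block_mat above 0.044 m and contact force between the fingers and push_block above 1 N), for 0.2 s.
3. all five offcuts have been swept into the orange tray (x of offcut0 in the frame of offcut_tray between -0.127 and 0.127 m and y of offcut0 in the frame of offcut_tray between -0.072 and 0.072 m and z of each of offcut0, offcut1, offcut2, offcut3, offcut4 in the frame of offcut_tray below 0.076 m and x of offcut1 in the frame of offcut_tray between -0.127 and 0.127 m and y of offcut1 in the frame of offcut_tray between -0.072 and 0.072 m and x of offcut2 in the frame of offcut_tray between -0.127 and 0.127 m and y of offcut2 in the frame of offcut_tray between -0.072 and 0.072 m and x of offcut3 in the frame of offcut_tray between -0.127 and 0.127 m and y of offcut3 in the frame of offcut_tray between -0.072 and 0.072 m and x of offcut4 in the frame of offcut_tray between -0.127 and 0.127 m and y of offcut4 in the frame of offcut_tray between -0.072 and 0.072 m), for 0.2 s.
At the end, for the whole second after the job is handed in: All five offcuts lie inside the orange offcut tray (their centres within its walls and below its rim), at rest; the push block stands flat on its sole on the green mat (centre within 40 mm of the mat's centre, tilt under 0.1 rad), released and at rest; the stop paddle has sprung back up (all of step 3 and horizontal distance between push_block and block_mat below 0.04 m and z of push_block in the frame of block_mat between -0.002 and 0.009 m and angle between push_block's own z axis and vertical below 0.1 rad and linear speed of push_block below 0.02 m/s and value of joint paddle below 0.05 rad and linear speed of each of offcut0, offcut1, offcut2, offcut3, offcut4 below 0.03 m/s); the robot touches nothing.
It fails at once if the gripper or the arm touches an offcut (more than 0.5 N) (contact force between any of the fingers, the arm and offcut0 above 0.5 N or contact force between any of the fingers, the arm and offcut1 above 0.5 N or contact force between any of the fingers, the arm and offcut2 above 0.5 N or contact force between any of the fingers, the arm and offcut3 above 0.5 N or contact force between any of the fingers, the arm and offcut4 above 0.5 N).
It fails at once if the push block is dropped (moves faster than 0.5 m/s while the fingers do not hold it) (contact force between the fingers and push_block below 0.1 N and linear speed of push_block above 0.5 m/s).
It fails at once if a bystander on the bench is moved by more than 30 mm (distance of any of mallet, tack_hammer, button_jar, twine_spool, web_stretcher, screwdriver from where it was at the start of the episode above 0.03 m).
It also fails if it takes over 72 s, if anything falls off the work surface, if the arm or the gripper's body presses on something with over 40 N, if the wrist force passes 120 N, or if a joint passes its speed limit or range.

## Working session

There is one attempt and no reset: what is moved stays moved. The work goes in short steps, Python scripts to look and compute and a tool call to move; the robot and the scene stay as the last step left them, time stands still between calls to the robot, and variables do not carry over. Pictures are saved under pics/ and viewed, and the job is handed in when it is done.

Besides the shell and the picture viewer there is one more tool, called as name([rows], argument=value, ...), one row to a line, values as JSON. step_arm: Moves the arm, as the interface text tells. Its arguments: {"type":"object","properties":{"increments":{"type":"array","items":{"type":"array"}},"jaw":{"type":"number"}},"required":["increments"]}

```bash
ls; mkdir -p pics
python3 - <<'E'
from cell import manip, optics, ticket
import cv2,numpy as np
s=manip.state();print({k:np.round(v,3) for k,v in s.items()}, manip.pinch_z)
for n in('top','side'):
    c=optics.read_camera(n);np.savez(f'{n}0.npz',**c)
    cv2.imwrite(f'pics/{n}0.png',c['pixels'][:,:,::-1])
    print(n,c['fx'],c['cx'],c['dist_coeffs'],np.round(c['R'],3),c['t'], -c['R'].T@c['t'])
E
```

```text
pics
{'time_s': np.float64(0.0), 'joint_pos': array([-1.351,  0.263, -0.049,  1.259, -0.   ,  1.415]), 'dq': array([ 0.   , -0.001,  0.001, -0.   , -0.   ,  0.001]), 'tau': array([ 4.0000e-03, -6.3761e+01,  3.8457e+01,  1.4000e-02,  0.0000e+00,
       -0.0000e+00]), 'tool_pos': array([ 0.192, -0.488,  0.231]), 'ee_rot': array([-3.086, -0.585,  0.   ]), 'wrist_force': array([-0.813,  0.678,  0.844]), 'ft_torque': array([ 0.021, -0.033,  0.006]), 'width': np.float64(0.085)} 0.0187
top 415.1744627538969 281.3366422819274 [-0.04086451  0.          0.          0.          0.        ] [[ 0.014 -1.     0.002]
 [-0.994 -0.014 -0.107]
 [ 0.107 -0.    -0.994]] [-0.01975173  0.53215621  1.56531047] [ 0.36106442 -0.01154952  1.61346717]
side 414.6024488611038 282.5115457693635 [-0.05354604  0.          0.          0.          0.        ] [[ 0.992 -0.123 -0.02 ]
 [-0.104 -0.729 -0.676]
 [ 0.069  0.673 -0.736]] [-0.53498616  0.13969865  1.35106747] [ 0.4524626  -0.87309554  1.07893049]
```

View pics/top0.png

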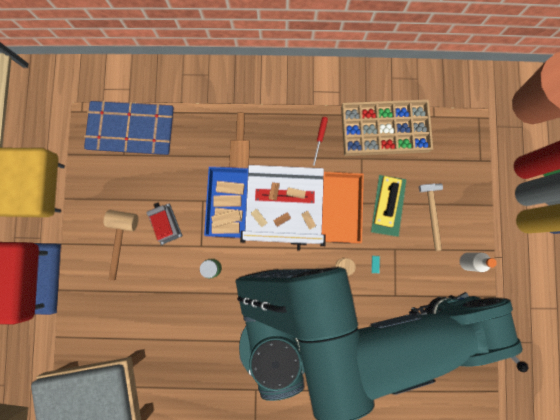

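View pics/side0.png

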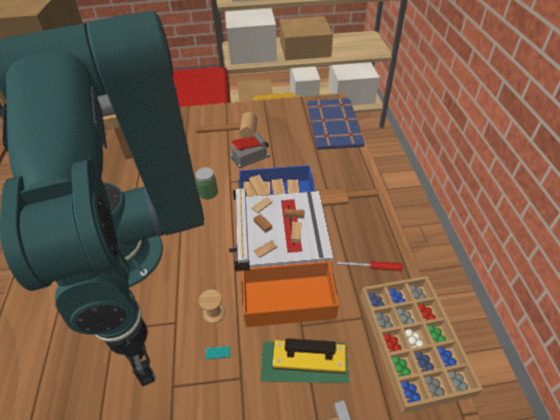

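The top view shows the orange tray at (342,208), the mat and block at (388,205), the switch at (163,223), and five offcuts on the table. There is a turquoise decoy slat at (376,265), and finished blocks in the blue tray at (227,205). I'll crop in closer.

Run:
```python
import cv2,numpy as np
t=cv2.imread('pics/top0.png')
cv2.imwrite('pics/c1.png',cv2.resize(t[155:255,235:415],None,fx=4.4,fy=4.4,interpolation=cv2.INTER_CUBIC))
cv2.imwrite('pics/c2.png',cv2.resize(t[190:255,135:260],None,fx=6,fy=6,interpolation=cv2.INTER_CUBIC))
s=cv2.imread('pics/side0.png')
cv2.imwrite('pics/c3.png',cv2.resize(s[170:270,220:340],None,fx=6,fy=6,interpolation=cv2.INTER_CUBIC))
```

```text
(no output)
```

View pics/c1.png

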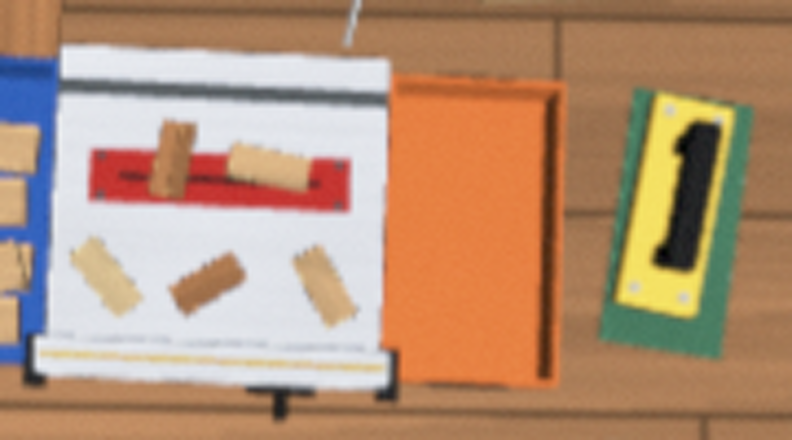

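View pics/c2.png

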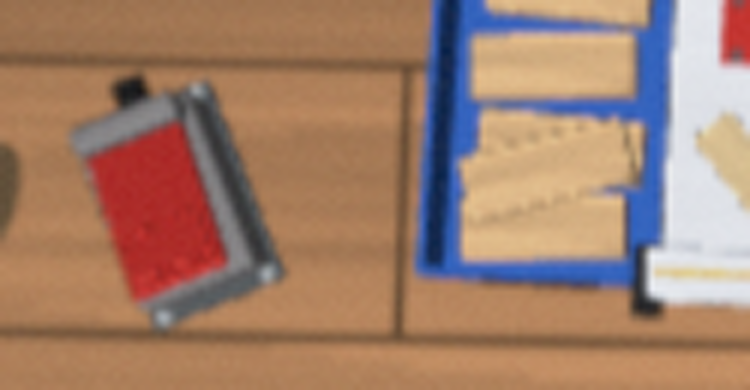

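View pics/c3.png

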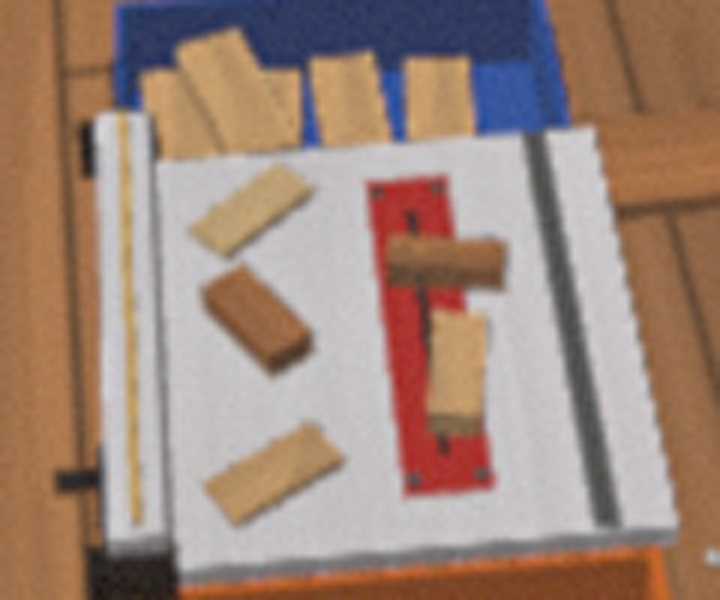

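```bash
cat > h.py <<'E'
import cv2,numpy as np
from cell import manip, optics
def load(n): return dict(np.load(n+'.npz'))
def ray(c,uv,z):
    K=np.array([[c['fx'],0,c['cx']],[0,c['fy'],c['cy']],[0,0,1]],float)
    p=cv2.undistortPoints(np.array(uv,float).reshape(-1,1,2),K,c['dist_coeffs']).reshape(-1,2)
    d=np.c_[p,np.ones(len(p))]@c['R']; o=-c['R'].T@c['t']
    return o+d*((z-o[2])/d[:,2])[:,None]
def depthpts(c):
    H,W=c['range_z'].shape; u,v=np.meshgrid(np.arange(W),np.arange(H))
    K=np.array([[c['fx'],0,c['cx']],[0,c['fy'],c['cy']],[0,0,1]],float)
    p=cv2.undistortPoints(np.stack([u,v],-1).reshape(-1,1,2).astype(float),K,c['dist_coeffs']).reshape(-1,2)
    P=np.c_[p,np.ones(len(p))]*c['range_z'].reshape(-1,1)
    return ((P-c['t'])@c['R']).reshape(H,W,3)
def rect(P):
    r=cv2.minAreaRect(P[:,:2].astype(np.float32)*1000); return r
def mask(c,lo,hi,box):
    h=cv2.cvtColor(c['pixels'],cv2.COLOR_RGB2HSV)
    m=cv2.inRange(h,np.array(lo),np.array(hi)); k=np.zeros_like(m); x0,y0,x1,y1=box; k[y0:y1,x0:x1]=m[y0:y1,x0:x1]; return k
def contour(m):
    cs,_=cv2.findContours(m,cv2.RETR_EXTERNAL,cv2.CHAIN_APPROX_NONE); return sorted(cs,key=cv2.contourArea)[::-1]
def report(name,c,lo,hi,box,z,n=1):
    for q in contour(mask(c,lo,hi,box))[:n]:
        if cv2.contourArea(q)<20: continue
        P=ray(c,q.reshape(-1,2),z); r=rect(P)
        print(name,'ctr',np.round(r[0],1),'size',np.round(r[1],1),'ang',round(r[2],1),'px',np.round(q.reshape(-1,2).mean(0)))
E
python3 - <<'E'
from h import *
for n in('top0','side0'):
    c=load(n);print(n); D=depthpts(c)
    if n=='top0':
        B=dict(blk=(365,165,415,245),tray=(315,160,370,250),ptray=(200,160,250,245),pad=(140,195,190,250),off=(245,185,328,233))
    else:
        B=dict(blk=(255,330,355,390),tray=(235,255,345,330),ptray=(230,165,320,200),pad=(225,130,275,172),off=(245,195,325,262))
    report('mat',c,(40,60,40),(90,255,255),B['blk'],.004)
    report('blk',c,(22,120,120),(35,255,255),B['blk'],.028)
    report('handle',c,(0,0,0),(180,255,60),B['blk'],.088)
    report('tray',c,(5,180,80),(16,255,255),B['tray'],.076)
    report('ptray',c,(105,120,50),(125,255,255),B['ptray'],.076)
    report('pad',c,(0,150,80),(4,255,255),B['pad'],.08)
    report('pad',c,(170,150,80),(180,255,255),B['pad'],.08)
    m=mask(c,(5,60,60),(25,200,255),B['off'])
    for q in contour(m)[:7]:
        if cv2.contourArea(q)<20: continue
        mm=np.zeros_like(m);cv2.drawContours(mm,[q],-1,255,-1);zz=D[...,2][mm>0]
        P=ray(c,q.reshape(-1,2),.10 if np.median(zz)<.103 else .108);r=rect(P)
        print('off',np.round(r[0]),np.round(r[1]),round(r[2]),np.round(q.reshape(-1,2).mean(0)),'z',np.round(np.percentile(zz,[10,50,90]),4))
E
```

```text
top0
mat ctr [ 544.9 -431. ] size [107.4 226.9] ang 81.3 px [387. 208.]
blk ctr [ 558.9 -422.9] size [ 73.  193.4] ang 78.2 px [388. 201.]
handle ctr [ 558.8 -418.1] size [ 29.9 122.6] ang 78.0 px [391. 200.]
tray ctr [ 528. -239.] size [143.3 256.3] ang 88.2 px [343. 207.]
ptray ctr [541.1 194.7] size [147.7 258.5] ang 88.4 px [226. 201.]
pad ctr [451.  434.1] size [92.5 61.5] ang 22.2 px [161. 225.]
off [ 519. -169.] [174.  22.] 0 [325. 209.] z [0.0008 0.0071 0.0773]
off [572. -62.] [70. 30.] 79 [296. 193.] z [0.1001 0.1067 0.1112]
off [576.  18.] [32. 57.] 80 [274. 192.] z [0.0962 0.1028 0.1114]
off [ 476. -111.] [61. 27.] 30 [308. 220.] z [0.0931 0.0968 0.1015]
off [481.  70.] [63. 25.] 38 [259. 217.] z [0.0946 0.0983 0.102 ]
off [477. -14.] [27. 59.] 35 [281. 219.] z [0.1057 0.1097 0.115 ]
side0
mat ctr [ 543.2 -434.5] size [106.1 229. ] ang 79.8 px [300. 370.]
blk ctr [ 556.6 -427.8] size [ 74.9 189.8] ang 78.5 px [309. 358.]
handle ctr [ 555.5 -435.7] size [ 45.3 121.4] ang 78.9 px [310. 347.]
tray ctr [ 526.8 -259.5] size [185.3 260. ] ang 88.2 px [288. 294.]
ptray ctr [540.5 199.9] size [132.  258.3] ang 87.8 px [278. 177.]
pad ctr [450.1 426.3] size [98.9 63.6] ang 10.3 px [246. 143.]
off [573. -69.] [83. 28.] 82 [295. 232.] z [0.0929 0.1071 0.1101]
off [ 475. -116.] [66. 31.] 29 [265. 249.] z [0.0946 0.0972 0.0998]
off [475. -20.] [32. 70.] 30 [262. 223.] z [0.1002 0.1087 0.1116]
off [578.   9.] [39. 61.] 82 [294. 213.] z [0.0945 0.1035 0.1101]
off [480.  66.] [68. 30.] 39 [262. 205.] z [0.0949 0.0976 0.1003]
off [675.  37.] [90. 13.] 79 [323. 204.] z [0.0002 0.0162 0.0193]
```

Run:
```python
from h import *
for n in('top0','side0'):
    c=load(n); D=depthpts(c)
    k=(np.abs(D[...,2]-.09)<.012)&(D[...,0]>.3)&(D[...,0]<.75)&(abs(D[...,1])<.17)
    h=cv2.cvtColor(c['pixels'],cv2.COLOR_RGB2HSV)
    box=(238,160,330,250) if n=='top0' else (230,180,335,275)
    m=mask(c,(0,0,120),(180,45,255),box)
    m=cv2.morphologyEx(m,cv2.MORPH_CLOSE,np.ones((9,9)))
    q=contour(m)[0]; P=ray(c,q.reshape(-1,2),.09); r=rect(P); print(n,'table',r)
    a=cv2.approxPolyDP(q,4,True).reshape(-1,2); print(np.c_[a,np.round(ray(c,a,.09)[:,:2]*1000)])
    # pad via depth
    mm=mask(c,(0,150,60),(4,255,255),(140,195,190,250) if n=='top0' else (225,130,275,172))|mask(c,(172,150,60),(180,255,255),(140,195,190,250) if n=='top0' else (225,130,275,172))
    Q=D[mm>0]; A=np.c_[Q[:,:2]-Q[:,:2].mean(0),np.ones(len(Q))]; print('pad mean',Q.mean(0),'plane',np.linalg.lstsq(A,Q[:,2],rcond=None)[0],len(Q), rect(Q))
    mt=(abs(D[...,2]-.05)<.02)&(D[...,1]>.36)&(D[...,1]<.52)&(D[...,0]>.36)&(D[...,0]<.56)
    print('switch body',rect(D[mt]))
```

```text
top0 table ((545.6382446289062, -8.044357299804688), (309.5110168457031, 315.8023681640625), 0.19475549459457397)
[[ 315.  160.  701. -136.]
 [ 312.  168.  670. -124.]
 [ 248.  166.  674.  114.]
 [ 248.  182.  614.  113.]
 [ 238.  183.  610.  150.]
 [ 243.  184.  606.  131.]
 [ 238.  195.  565.  149.]
 [ 247.  196.  561.  115.]
 [ 247.  209.  513.  114.]
 [ 238.  210.  509.  147.]
 [ 243.  239.  402.  127.]
 [ 323.  241.  399. -166.]
 [ 323.  169.  667. -166.]
 [ 315.  167.  674. -136.]]
pad mean [0.45057459 0.43303229 0.08375459] plane [ 0.12166241 -2.56826373  0.08375459] 403 ((434.1580810546875, 232.85372924804688), (498.9488220214844, 106.54847717285156), 85.40389251708984)
switch body ((471.167724609375, 444.913818359375), (142.3599090576172, 80.90838623046875), 23.575340270996094)
side0 table ((534.3660278320312, 1.4372406005859375), (350.36639404296875, 283.5652770996094), 88.5174331665039)
[[ 318.  191.  676.  111.]
 [ 299.  192.  612.  116.]
 [ 298.  181.  616.  170.]
 [ 297.  193.  604.  112.]
 [ 287.  192.  571.  122.]
 [ 287.  181.  578.  176.]
 [ 282.  194.  553.  114.]
 [ 274.  194.  527.  118.]
 [ 272.  187.  524.  153.]
 [ 269.  195.  509.  116.]
 [ 245.  196.  429.  123.]
 [ 243.  188.  424.  163.]
 [ 236.  189.  400.  161.]
 [ 238.  261.  392. -143.]
 [ 258.  266.  448. -169.]
 [ 331.  260.  662. -177.]]
pad mean [0.44925034 0.42340715 0.08093901] plane [-0.02627256 -0.73702494  0.08093901] 230 ((477.4607849121094, -198.07470703125), (107.11874389648438, 1346.7138671875), 2.4269070625305176)
switch body ((468.13006591796875, 441.7886962890625), (146.33709716796875, 87.45167541503906), 25.316429138183594)
```

Candidates for each thing I need:
- **Paddle:** red pad at (161,225). The red screwdriver at (321,130) and the red table insert at (285,196) are not it.
- **Block:** the only yellow block on the mat, at (388,205).
- **Offcuts:** the five on the table, at (274,192), (296,193), (259,217), (281,219) and (308,220). I exclude the turquoise slat at (376,265) and the blocks in the blue tray.

The earlier close crops agree with this choice. First I'll shut the jaw and turn the tool.

step_arm([
  [[0,0,0],-10],
  [[0,0,0],-10],
  [[0,0,0],-10],
  [[0,0,0],-10],
  [[0,0,0],-10],
  [[0,0,0],-10],
  [[0,0,0],-10],
  [[0,0,0],-10],
  [[0,0,0],-10],
  [[0,0,0],-10],
  [[0,0,0],-10],
  [[0,0,0],-10],
], jaw=1)

```text
time_s: 1.6
tool_pos: [0.1922, -0.4884, 0.231]
ee_rot: [-1.028, -2.968, -0.001]
wrist_force: [0.4, 1.0, -0.8]
width: 0.0002
```

```bash
cat >> h.py <<'E'
from scipy.spatial.transform import Rotation as Ro
def go(target=None,yaw=None):
    s=manip.state(); R=Ro.from_rotvec(s['ee_rot']).as_matrix(); y=np.degrees(np.arctan2(R[1,0],R[0,0]))
    print('t',round(float(s['time_s']),2),'pos',np.round(s['tool_pos']*1000,1),'yaw',round(y,1),'F',np.round(s['wrist_force'],1),'w',round(float(s['width']),4),'q6',round(s['joint_pos'][5],2))
    if yaw is not None: print('turn',round((y-yaw+180)%360-180,2))
    if target is not None: print('tool delta',np.round(R.T@(np.array(target)-s['tool_pos']*1000),1))
E
python3 - <<'E'
from h import *
go((424,421,231),168)
for n in('top0','side0'):
    c=load(n)
    p,_=cv2.projectPoints(np.array([[.424,.421,.082],[.451,.432,.077]]),cv2.Rodrigues(c['R'])[0],c['t'],np.array([[c['fx'],0,c['cx']],[0,c['fy'],c['cy']],[0,0,1]]),c['dist_coeffs'])
    print(p)
    im=c['pixels'][:,:,::-1].copy()
    u,v=p[0,0].astype(int); b=im[v-30:v+30,u-35:u+35]
    b=cv2.resize(b,None,fx=6,fy=6,interpolation=cv2.INTER_CUBIC); cv2.circle(b,(210+3,180+3),5,(255,255,0),1)
    cv2.imwrite(f'pics/pad_{n}.png',b)
a=cv2.imread('pics/pad_top0.png');b=cv2.imread('pics/pad_side0.png');cv2.imwrite('pics/pad.png',cv2.resize(np.hstack([a,b]),(800,343)))
E
```

```text
t 1.6 pos [ 192.2 -488.4  231. ] yaw 141.8 F [ 0.4  1.  -0.8] w 0.0002 q6 -0.68
turn -26.2
tool delta [3.801e+02 8.581e+02 6.000e-01]
[[[163.77213446 231.99352584]]

 [[161.52023277 224.73722093]]]
[[[239.23080622 143.52395013]]

 [[246.11084216 142.16067646]]]
```

View pics/pad.png

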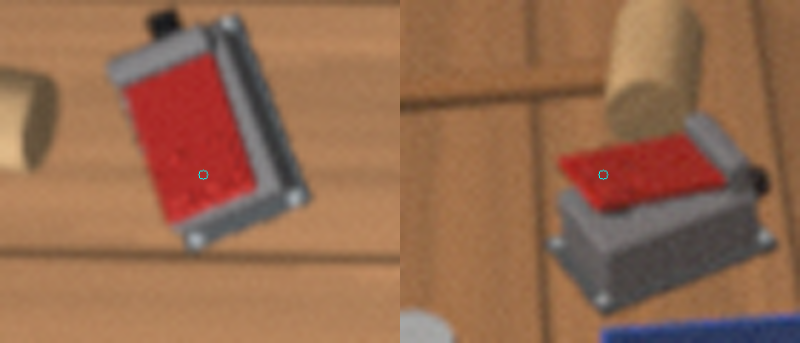

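The marker sits near the free end of the paddle in both views (top about 164,232; side about 239,143). Moving over.

step_arm([
  [[16,36,0],0],
  [[16,36,0],0],
  [[16,36,0],0],
  [[16,36,0],0],
  [[16,36,0],0],
  [[16,36,0],0],
  [[16,36,0],0],
  [[16,36,0],0],
  [[16,36,0],0],
  [[16,36,0],0],
  [[16,36,0],0],
  [[16,36,0],0],
])

```text
time_s: 3.1
tool_pos: [0.3111, -0.0297, 0.2312]
ee_rot: [1.037, 2.965, 0.0]
wrist_force: [1.4, -0.2, -0.3]
width: -0.0
```

step_arm([
  [[16,36,0],0],
  [[16,36,0],0],
  [[16,36,0],0],
  [[16,36,0],0],
  [[16,36,0],0],
  [[16,36,0],0],
  [[16,36,0],0],
  [[16,36,0],0],
  [[16,36,0],0],
  [[16,36,0],0],
  [[16,36,0],0],
  [[4,26,0],0],
])

```text
time_s: 4.6
tool_pos: [0.433, 0.4128, 0.2307]
ee_rot: [-1.034, -2.966, 0.001]
wrist_force: [0.2, -1.0, -0.8]
width: -0.0005
```

```bash
python3 -c "
from h import *
go((424,421,95))"
```

```text
t 4.6 pos [433.  412.8 230.7] yaw 141.5 F [ 0.2 -1.  -0.8] w -0.0005 q6 1.3
tool delta [ 12.    0.9 135.7]
```

step_arm([
  [[10,0,30],0],
  [[0,0,40],0],
  [[0,0,40],0],
  [[0,0,25],0],
  [[0,0,10],0],
  [[0,0,6],0],
  [[0,0,5],0],
  [[0,0,4],0],
  [[0,0,0],0],
])

```text
time_s: 5.72
tool_pos: [0.4254, 0.4177, 0.0717]
ee_rot: [1.036, 2.965, 0.001]
wrist_force: [-2.2, -2.1, 5.4]
width: 0.0002
```

```bash
python3 -c "
from h import *
go((424,421,66))"
```

```text
t 5.72 pos [425.4 417.7  71.7] yaw 141.5 F [-2.2 -2.1  5.4] w 0.0002 q6 1.31
tool delta [3.2 1.7 5.7]
```

step_arm([
  [[0,0,3],0],
  [[0,0,2],0],
  [[0,0,1],0],
  [[0,0,0],0],
])

```text
time_s: 6.22
tool_pos: [0.4253, 0.4176, 0.0666]
ee_rot: [1.036, 2.965, 0.002]
wrist_force: [-7.1, -3.1, 16.7]
width: 0.0
```

step_arm([
  [[0,0,1],0],
  [[0,0,0],0],
  [[0,0,0],0],
])

```text
time_s: 6.6
tool_pos: [0.4253, 0.4177, 0.0662]
ee_rot: [1.036, 2.965, 0.002]
wrist_force: [-9.2, -5.7, 26.1]
width: -0.0001
```

Run:
```python
from h import *
go()
a=[]
for n in('top','side'):
    c=optics.read_camera(n); np.savez(n+'1.npz',**c); im=c['pixels'][:,:,::-1]
    x,y=(164,225) if n=='top' else (245,145)
    a.append(cv2.resize(im[y-35:y+35,x-40:x+40],(400,350),interpolation=cv2.INTER_CUBIC))
cv2.imwrite('pics/press.png',np.hstack(a))
```

```text
t 6.6 pos [425.3 417.7  66.2] yaw 141.5 F [-9.2 -5.7 26.1] w -0.0001 q6 1.31
```

View pics/press.png

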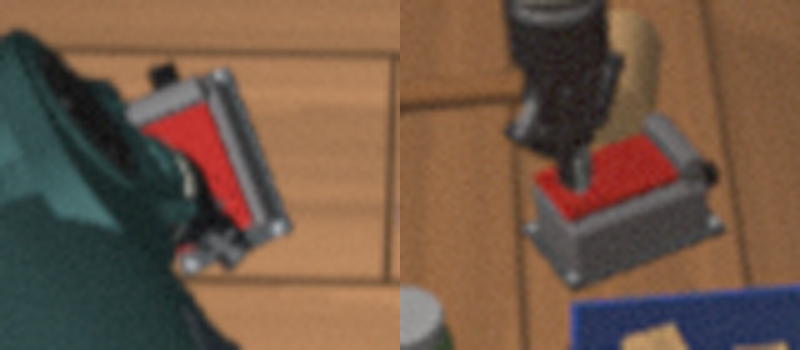

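The paddle is level with force rising on the stop, so it has bottomed. I'll retract and cross over to the block.

step_arm([
  [[0,0,-10],0],
  [[0,0,-30],0],
  [[0,0,-50],0],
  [[0,0,-50],0],
  [[0,0,0],0],
], jaw=1)

```text
time_s: 7.32
tool_pos: [0.4269, 0.4186, 0.2083]
ee_rot: [1.035, 2.962, 0.009]
wrist_force: [-0.8, -0.3, -0.6]
width: -0.0
```

```bash
python3 -c "
from h import *
go((558,-425,200),168.1)"
```

```text
t 7.33 pos [426.9 418.6 208.3] yaw 141.5 F [-0.8 -0.3 -0.6] w -0.0 q6 1.31
turn -26.63
tool delta [-628.  -578.4    5.6]
```

step_arm([
  [[-31,-29,0],0],
  [[-31,-29,0],0],
  [[-31,-29,0],0],
  [[-31,-29,0],0],
  [[-31,-29,0],0],
  [[-31,-29,0],0],
  [[-31,-29,0],0],
  [[-31,-29,0],0],
  [[-31,-29,0],0],
  [[-31,-29,0],0],
  [[-31,-29,0],0],
  [[-31,-29,0],0],
], jaw=0)

```text
time_s: 8.82
tool_pos: [0.4996, -0.0879, 0.2038]
ee_rot: [-1.037, -2.966, 0.0]
wrist_force: [0.2, 0.4, 0.9]
width: 0.0856
```

step_arm([
  [[-31,-29,0],0],
  [[-31,-29,0],0],
  [[-31,-29,0],0],
  [[-31,-29,0],0],
  [[-31,-29,0],0],
  [[-31,-29,0],0],
  [[-31,-29,0],0],
  [[-31,-29,0],0],
  [[0,0,0],-9],
  [[0,0,0],-9],
  [[0,0,0],-9],
  [[0,0,0],0],
])

```text
time_s: 10.32
tool_pos: [0.549, -0.4225, 0.2037]
ee_rot: [-0.317, -3.125, -0.0]
wrist_force: [0.3, 1.0, 0.3]
width: 0.0855
```

```bash
python3 -c "
from h import *
go((558,-425,200),168.1)"
```

```text
t 10.32 pos [ 549.  -422.5  203.7] yaw 168.4 F [0.3 1.  0.3] w 0.0855 q6 -0.57
turn 0.31
tool delta [-9.3 -0.6  3.7]
```

step_arm([
  [[-9,0,20],0],
  [[0,0,40],0],
  [[0,0,40],0],
  [[0,0,30],0],
  [[0,0,12],0],
  [[0,0,6],0],
  [[0,0,0],0],
])

```text
time_s: 11.2
tool_pos: [0.5581, -0.4245, 0.0569]
ee_rot: [0.317, 3.125, -0.001]
wrist_force: [0.8, -0.3, 0.1]
width: 0.0851
```

Run:
```python
from h import *
go((558,-425,56),168.1)
a=[]
for n in('top','side'):
    c=optics.read_camera(n); np.savez(n+'2.npz',**c); im=c['pixels'][:,:,::-1]
    x,y=(388,205) if n=='top' else (305,350)
    a.append(cv2.resize(im[y-45:y+45,x-50:x+50],(400,360),interpolation=cv2.INTER_CUBIC))
cv2.imwrite('pics/grasp.png',np.hstack(a))
```

```text
t 11.2 pos [ 558.1 -424.5   56.9] yaw 168.4 F [ 0.8 -0.3  0.1] w 0.0851 q6 -0.56
turn 0.32
tool delta [ 0.  -0.5  0.9]
```

View pics/grasp.png

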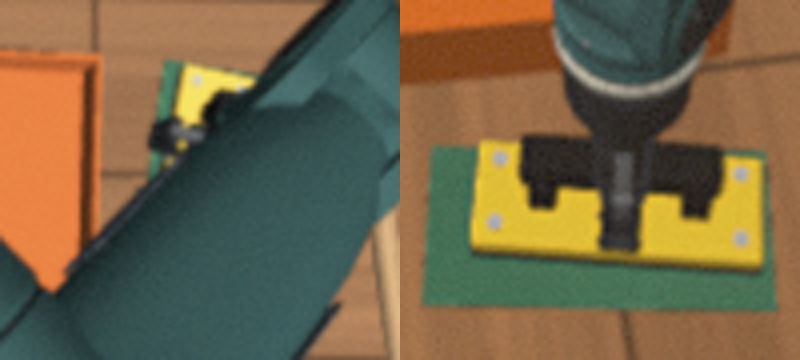

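The fingers straddle the handle, centred between the posts (side crop about 620,180). Closing.

step_arm([
  [[0,0,0],0],
  [[0,0,0],0],
  [[0,0,0],0],
  [[0,0,0],0],
  [[0,0,0],0],
  [[0,0,0],0],
  [[0,0,0],0],
  [[0,0,0],0],
], jaw=1)

```text
time_s: 12.3
tool_pos: [0.5579, -0.4244, 0.0565]
ee_rot: [0.315, 3.125, -0.0]
wrist_force: [-1.1, -2.0, 5.4]
width: 0.0271
```

```bash
python3 -c "
from h import *
go((558,-425,56),168.1)"
```

```text
t 12.3 pos [ 557.9 -424.4   56.5] yaw 168.5 F [-1.1 -2.   5.4] w 0.0271 q6 -0.57
turn 0.37
tool delta [-0.2 -0.6  0.5]
```

step_arm([
  [[0,0,-5],0],
  [[0,0,-15],0],
  [[0,0,-30],0],
  [[0,0,-40],0],
  [[0,0,-40],0],
  [[0,0,-30],0],
  [[0,0,0],0],
  [[0,0,0],0],
])

```text
time_s: 13.3
tool_pos: [0.5576, -0.424, 0.2154]
ee_rot: [-0.315, -3.125, -0.001]
wrist_force: [0.3, 0.3, -2.9]
width: 0.027
```

Run:
```python
from h import *
go((523,155,220),178.2)
c=optics.read_camera('side'); np.savez('side3.npz',**c); im=c['pixels'][:,:,::-1]
cv2.imwrite('pics/lift.png',cv2.resize(im[200:400,180:400],None,fx=3,fy=3,interpolation=cv2.INTER_CUBIC))
D=depthpts(c); m=mask(c,(22,120,80),(35,255,255),(180,200,420,400))
q=contour(m)[0]; mm=np.zeros_like(m);cv2.drawContours(mm,[q],-1,255,-1)
Q=D[(mm>0)&(m>0)]
print(np.percentile(Q[:,2],[5,25,50,75,95]))
Q=Q[Q[:,2]>np.percentile(Q[:,2],50)-.01]
A=np.c_[Q[:,:2]-Q[:,:2].mean(0),np.ones(len(Q))]; print(np.linalg.lstsq(A,Q[:,2],rcond=None)[0])
```

```text
t 13.3 pos [ 557.6 -424.   215.4] yaw 168.5 F [ 0.3  0.3 -2.9] w 0.027 q6 -0.57
turn -9.72
tool delta [149.6 560.4  -4.1]
[0.1758     0.18505047 0.18656687 0.18793159 0.19077766]
[-0.30662244 -1.47307048  0.19194189]
```

View pics/lift.png

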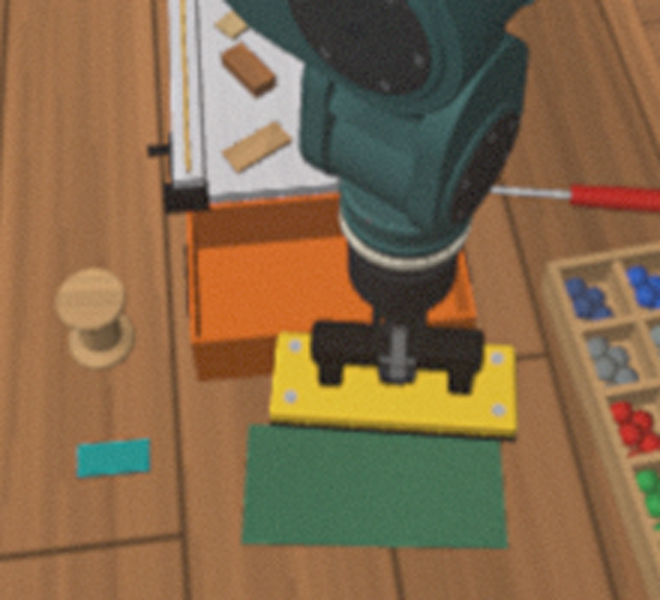

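step_arm([
  [[0,0,0],-5],
  [[0,0,0],-4.8],
  [[0,0,0],0],
])

```text
time_s: 13.72
tool_pos: [0.5575, -0.4239, 0.2151]
ee_rot: [-0.048, -3.14, -0.002]
wrist_force: [0.9, 0.3, -4.0]
width: 0.0274
```

```bash
python3 -c "
from h import *
go((532,153,216),178.25)"
```

```text
t 13.72 pos [ 557.5 -423.9  215.1] yaw 178.2 F [ 0.9  0.3 -4. ] w 0.0274 q6 -0.74
turn -0.01
tool delta [ 4.320e+01  5.759e+02 -1.000e-01]
```

step_arm([
  [[0,10,0],0],
  [[2,25,0],0],
  [[3,35,0],0],
  [[3,35,0],0],
  [[3,35,0],0],
  [[3,35,0],0],
  [[3,35,0],0],
  [[3,35,0],0],
  [[3,35,0],0],
  [[3,35,0],0],
  [[3,35,0],0],
  [[3,35,0],0],
])

```text
time_s: 15.22
tool_pos: [0.5368, -0.0368, 0.2162]
ee_rot: [-0.049, -3.141, -0.0]
wrist_force: [0.9, 0.9, -2.6]
width: 0.0274
```

step_arm([
  [[3,35,0],0],
  [[3,35,0],0],
  [[3,35,0],0],
  [[2,35,0],0],
  [[0,30,0],0],
  [[0,20,0],0],
  [[0,0,0],0],
  [[0,0,0],0],
])

```text
time_s: 16.23
tool_pos: [0.5321, 0.1513, 0.2162]
ee_rot: [-0.048, -3.141, 0.001]
wrist_force: [0.8, -0.0, -3.1]
width: 0.0272
```

```bash
python3 -c "
from h import *
go((532,153,145),178.25)"
```

```text
t 16.23 pos [532.1 151.3 216.2] yaw 178.2 F [ 0.8 -0.  -3.1] w 0.0272 q6 0.16
turn -0.01
tool delta [ 0.2  1.8 71.2]
```

step_arm([
  [[0,2,20],0],
  [[0,0,25],0],
  [[0,0,15],0],
  [[0,0,0],0],
])

```text
time_s: 16.73
tool_pos: [0.5317, 0.1528, 0.1556]
ee_rot: [-0.049, -3.139, 0.001]
wrist_force: [-0.3, -0.4, -2.7]
width: 0.0274
```

Run:
```python
from h import *
go((532,153,145),178.25)
a=[]
for n in('top','side'):
    c=optics.read_camera(n); np.savez(n+'4.npz',**c); im=c['pixels'][:,:,::-1]
    x,y=(270,205) if n=='top' else (280,210)
    a.append(cv2.resize(im[y-60:y+60,x-60:x+60],(400,400),interpolation=cv2.INTER_CUBIC))
cv2.imwrite('pics/pre.png',np.hstack(a))
```

```text
t 16.73 pos [531.7 152.8 155.6] yaw 178.2 F [-0.3 -0.4 -2.7] w 0.0274 q6 0.16
turn -0.05
tool delta [-0.3  0.2 10.6]
```

View pics/pre.png

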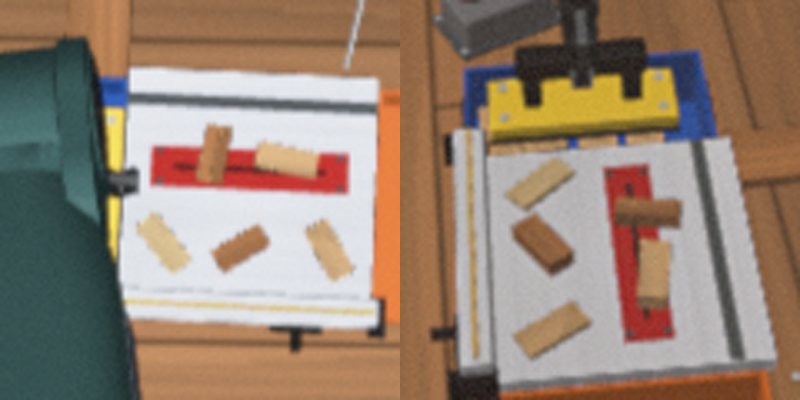

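step_arm([
  [[0,0,6],0],
  [[0,0,4],0],
  [[0,0,2],0],
  [[0,0,0],0],
  [[0,0,0],0],
])

```text
time_s: 17.45
tool_pos: [0.5323, 0.1538, 0.1444]
ee_rot: [0.047, 3.141, 0.0]
wrist_force: [1.0, 0.2, -2.8]
width: 0.0273
```

step_arm([
  [[0,-6,0],0],
  [[0,-10,0],0],
  [[0,-10,0],0],
  [[0,-10,0],0],
  [[0,-10,0],0],
  [[0,-10,0],0],
  [[0,-10,0],0],
  [[0,-10,0],0],
  [[0,-10,0],0],
  [[0,-10,0],0],
  [[0,-10,0],0],
  [[0,-10,0],0],
])

```text
time_s: 18.95
tool_pos: [0.5287, 0.0372, 0.1443]
ee_rot: [-0.047, -3.141, -0.0]
wrist_force: [-0.1, 0.7, -4.2]
width: 0.0272
```

```bash
cat > look.py <<'E'
from h import *
import sys
t=sys.argv[1]; go()
a=[]
for n in('top','side'):
    c=optics.read_camera(n); np.savez(n+t+'.npz',**c); im=c['pixels'][:,:,::-1]
    x,y=(300,205) if n=='top' else (285,240)
    a.append(cv2.resize(im[y-65:y+65,x-65:x+65] if n=='top' else im[y-80:y+80,x-80:x+80],(400,400),interpolation=cv2.INTER_CUBIC))
cv2.imwrite(f'pics/l{t}.png',np.hstack(a))
E
python3 look.py 5
```

```text
t 18.95 pos [528.7  37.2 144.3] yaw 178.3 F [-0.1  0.7 -4.2] w 0.0272 q6 -0.05
```

View pics/l5.png

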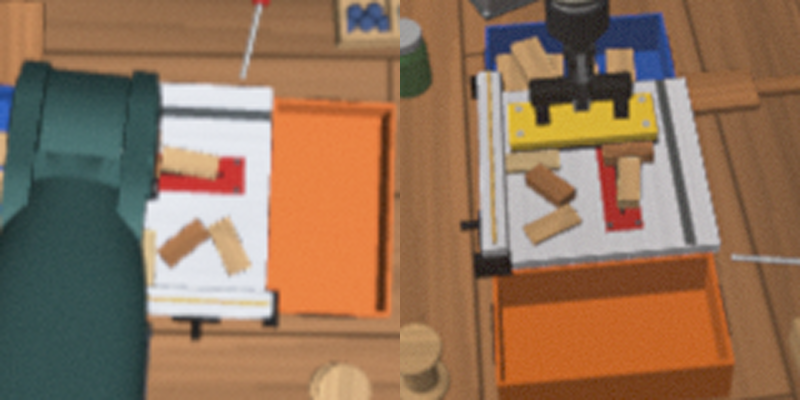

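step_arm([
  [[0,-10,0],0],
  [[0,-10,0],0],
  [[0,-10,0],0],
  [[0,-10,0],0],
  [[0,-10,0],0],
  [[0,-10,0],0],
  [[0,-10,0],0],
  [[0,-10,0],0],
])

```text
time_s: 20.05
tool_pos: [0.5264, -0.0428, 0.1443]
ee_rot: [0.047, 3.141, -0.0]
wrist_force: [0.9, 0.3, -2.2]
width: 0.0272
```

```bash
python3 look.py 6
```

```text
t 20.05 pos [526.4 -42.8 144.3] yaw 178.3 F [ 0.9  0.3 -2.2] w 0.0272 q6 -0.21
```

View pics/l6.png

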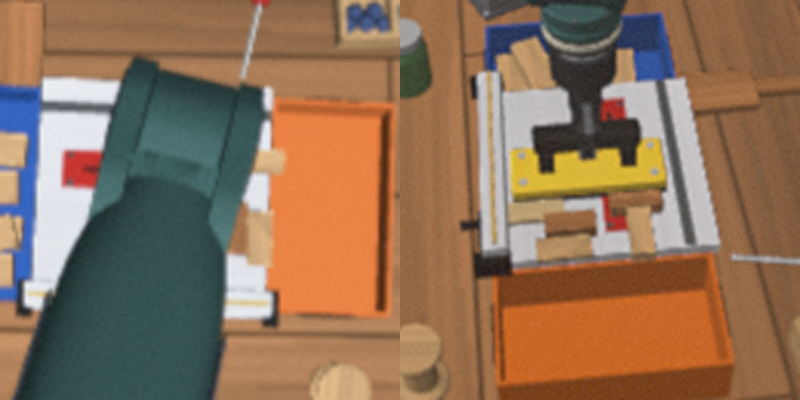

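step_arm([
  [[0,-10,0],0],
  [[0,-10,0],0],
  [[0,-10,0],0],
  [[0,-10,0],0],
  [[0,-10,0],0],
  [[0,-10,0],0],
  [[0,-10,0],0],
  [[0,-10,0],0],
  [[0,0,0],0],
])

```text
time_s: 21.28
tool_pos: [0.524, -0.1228, 0.1442]
ee_rot: [0.049, 3.141, -0.0]
wrist_force: [0.0, 0.6, -3.5]
width: 0.0273
```

```bash
python3 look.py 7
```

```text
t 21.27 pos [ 524.  -122.8  144.2] yaw 178.2 F [ 0.   0.6 -3.5] w 0.0273 q6 -0.35
```

View pics/l7.png

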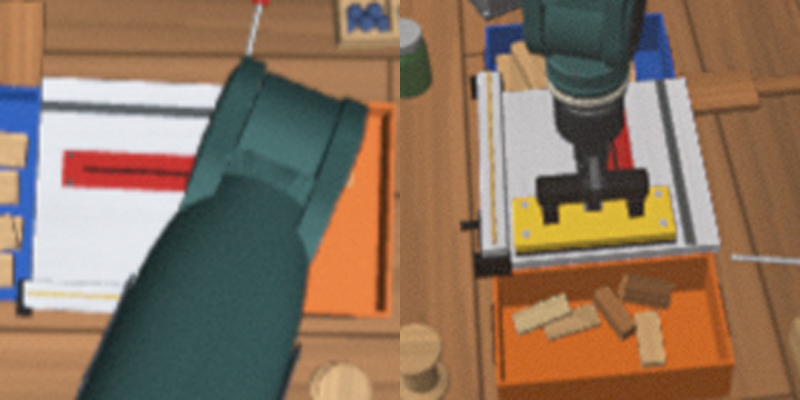

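All five offcuts are in the orange tray (side crop about 510–670, 285–360). I'll lift and return to the mat.

step_arm([
  [[0,0,-10],0],
  [[0,0,-30],0],
  [[0,0,-30],0],
  [[0,0,0],8],
  [[0,0,0],0],
])

```text
time_s: 22.0
tool_pos: [0.5241, -0.1219, 0.215]
ee_rot: [0.265, 3.13, -0.0]
wrist_force: [0.0, -0.1, -3.7]
width: 0.0269
```

```bash
python3 -c "
from h import *
go((545,-433,215),170.3)"
```

```text
t 22.0 pos [ 524.1 -121.9  215. ] yaw 170.3 F [ 0.  -0.1 -3.7] w 0.0269 q6 -0.21
turn 0.03
tool delta [-7.290e+01 -3.032e+02  1.000e-01]
```

step_arm([
  [[-3,-13,0],0],
  [[-7,-30,0],0],
  [[-7,-30,0],0],
  [[-7,-30,0],0],
  [[-7,-30,0],0],
  [[-7,-30,0],0],
  [[-8,-30,0],0],
  [[-8,-30,0],0],
  [[-8,-30,0],0],
  [[-7,-30,0],0],
  [[-4,-20,0],0],
  [[0,0,0],0],
])

```text
time_s: 23.5
tool_pos: [0.544, -0.4349, 0.2131]
ee_rot: [-0.266, -3.129, -0.001]
wrist_force: [0.1, 0.3, -4.0]
width: 0.0277
```

```bash
python3 -c "
from h import *
go((545,-433,60),170.3)"; python3 look.py 8
```

```text
t 23.5 pos [ 544.  -434.9  213.1] yaw 170.3 F [ 0.1  0.3 -4. ] w 0.0277 q6 -0.62
turn -0.02
tool delta [ -0.8   2.  153.1]
t 23.5 pos [ 544.  -434.9  213.1] yaw 170.3 F [ 0.1  0.3 -4. ] w 0.0277 q6 -0.62
```

View pics/l8.png

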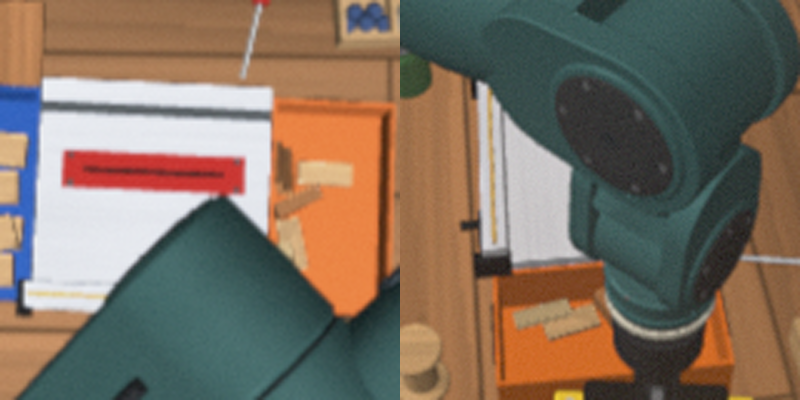

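step_arm([
  [[0,0,30],0],
  [[0,0,40],0],
  [[0,0,40],0],
  [[0,0,25],0],
  [[0,0,10],0],
  [[0,0,5],0],
  [[0,0,3],0],
  [[0,0,2],0],
  [[0,0,0],0],
])

```text
time_s: 24.72
tool_pos: [0.5448, -0.4332, 0.0596]
ee_rot: [0.266, 3.13, -0.0]
wrist_force: [-0.0, 0.3, -4.1]
width: 0.0274
```

step_arm([
  [[0,0,1],0],
  [[0,0,1],0],
  [[0,0,1],0],
  [[0,0,0],0],
  [[0,0,0],0],
])

```text
time_s: 25.35
tool_pos: [0.5447, -0.4331, 0.0565]
ee_rot: [0.266, 3.13, -0.0]
wrist_force: [-0.9, 0.8, 0.5]
width: 0.0272
```

Contact: the wrist force rose from −4 to 0.5 N. Releasing.

step_arm([
  [[0,0,0],0],
  [[0,0,0],0],
  [[0,0,0],0],
  [[0,0,0],0],
  [[0,0,0],0],
  [[0,0,0],0],
  [[0,0,0],0],
  [[0,0,0],0],
], jaw=0)

```text
time_s: 26.35
tool_pos: [0.5447, -0.4331, 0.0563]
ee_rot: [0.266, 3.13, 0.0]
wrist_force: [-0.1, -0.7, -0.6]
width: 0.0851
```

step_arm([
  [[0,0,-10],0],
  [[0,0,-30],0],
  [[0,0,-40],0],
  [[0,0,-50],0],
  [[0,0,-40],0],
  [[20,-40,0],0],
  [[40,-20,0],0],
  [[40,0,0],0],
  [[40,0,0],0],
  [[40,0,0],0],
  [[40,0,0],0],
  [[0,0,0],0],
])

```text
time_s: 27.85
tool_pos: [0.3159, -0.4547, 0.2276]
ee_rot: [0.27, 3.13, -0.002]
wrist_force: [1.4, 0.7, 1.1]
width: 0.0853
```

Run:
```python
from h import *
go()
for n in('top','side'):
    c=optics.read_camera(n); np.savez(n+'9.npz',**c); cv2.imwrite(f'pics/{n}9.png',c['pixels'][:,:,::-1])
    b=(365,165,415,245) if n=='top' else (255,310,355,400)
    report('mat',c,(40,60,40),(90,255,255),b,.004); report('blk',c,(22,120,120),(35,255,255),b,.028)
    D=depthpts(c); m=mask(c,(5,60,60),(25,175,255),(320,175,360,240) if n=='top' else (240,260,335,320))
    for q in contour(m)[:8]:
        if cv2.contourArea(q)<20: continue
        mm=np.zeros_like(m);cv2.drawContours(mm,[q],-1,255,-1); print(n,np.round(np.median(D[mm>0],0)*1000),cv2.contourArea(q))
```

```text
t 27.85 pos [ 315.9 -454.7  227.6] yaw 170.2 F [1.4 0.7 1.1] w 0.0853 q6 -0.94
mat ctr [ 545. -431.] size [107.4 227. ] ang 81.3 px [388. 205.]
blk ctr [ 544.5 -431.5] size [ 72.8 190.5] ang 79.9 px [390. 205.]
top [ 538. -196.   23.] 679.0
mat ctr [ 543.6 -431.7] size [108.9 227.7] ang 81.3 px [306. 363.]
blk ctr [ 543.9 -436.7] size [ 75.4 190.1] ang 79.6 px [305. 361.]
side [ 550. -195.   23.] 1164.5
side [ 389. -231.    0.] 97.5
side [ 605. -163.   72.] 75.5
```

View pics/top9.png

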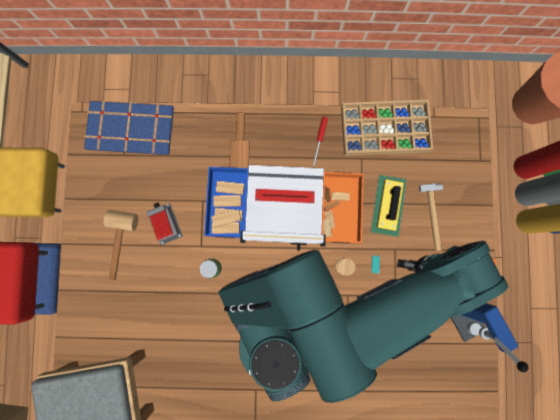

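View pics/side9.png

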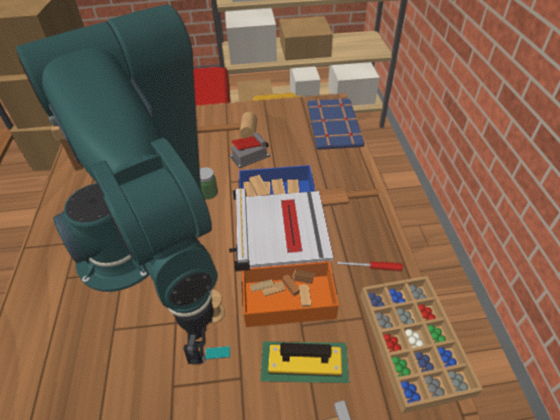

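Run:
```python
from h import *
a=cv2.imread('pics/side9.png');b=cv2.imread('pics/side0.png')
cv2.imwrite('pics/f.png',np.hstack([cv2.resize(a[255:330,235:345],(520,355),interpolation=cv2.INTER_CUBIC),cv2.resize(a[128:170,222:275],(270,355),interpolation=cv2.INTER_CUBIC)]))
c=load('side9'); # centres by eye later
D=depthpts(c); t=depthpts(load('top9'))
for n in ('0','9'):
    c=load('side'+n); D=depthpts(c); print('paddle z',np.round(D[140:148,236:244,2].max()*1000))
print(manip.state()['time_s'])
```

```text
paddle z 1079.0
paddle z 89.0
27.95
```

View pics/f.png

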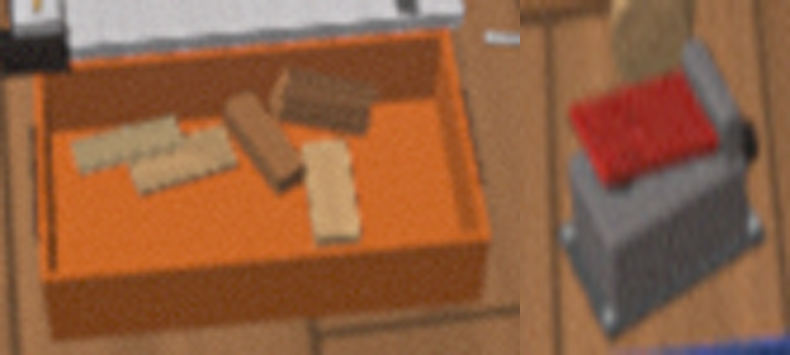

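Five offcuts are in the tray: two slats at about (125,145) and (185,160), battens at (265,140) and (330,190), and the rebated one at (325,100). The paddle is raised again. Handing in.

```bash
python3 -c "
from cell import ticket
print(ticket.sign_off())"
```

```text
the job is handed in; nothing more can be done
None
```

The job is done and handed in at about 28 s of the 72 s allowed.

- **Stop paddle:** I pressed it with the shut fingers until it bottomed. It looked level, and the force rose to 26 N over the last 0.4 mm. It has since sprung back up in the picture.
- **Sweep:** I held the push block by its handle about 2 mm above the table and made one pass. All five offcuts went into the orange tray. The last side picture shows all five lying inside it below the rim, and the saw table is empty.
- **Push block:** It is back on its mat, flat and released. Its centre measures about 1 mm from the mat's centre in the top view and about 5 mm in the side view, so the two cameras disagree slightly.
- **Rest of the bench:** The bystanders look where they were at the start, judged by eye. The robot was clear of everything.

The last automatic colour count in the tray failed: it merged the offcuts with each other or with the tray walls, so the count of five is by eye. A depth check of the paddle also failed because the starting picture gave a bad reading, so that rests on the picture too.

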